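# Set out the throwing place and ring the bell

### The arm

A 6-joint arm with a two-finger parallel gripper is mounted at the origin on the work surface. World frame = base frame: x ahead of the robot, y to its left, z up, the work surface at z = 0. Lengths are in m, angles in rad, forces in N, time in s.
With the tool pointing down it reaches from about 0.4 to 0.925 m from the base axis. Payload 3.4 kg.
Tool frame: the origin (TCP) lies between the finger pads; the fingertips stand 19 mm ahead of it and the grasp point (between the pads) is the TCP (robot.finger_overhang is the distance from the TCP to the fingertips, in m); z points along the fingers, y is the line along which they close (so a half turn about z gives the same grasp; the last joint's range is limited). The gripper opens to 85 mm and grips with 20 to 120 N. Pads are 22 mm wide; open, the fingers measure 114 mm over their backs; the gripper's body (76 mm by 85 mm) begins 54 mm behind the grasp point. The pads swing forward as they close: fully open they stand 13 mm farther back than shut.
Start: joints at [-1.264, 0.307, 1.506, -0, 1.328, -0.073], TCP at [0.214, -0.534, 0.25] pointing down, gripper open.
Joint ranges: [-3.12, 3.12], [-1.05, 2.28], [0.14, 2.33], [-1.42, 4.57], [0.1, 2.73], [-2.68, 2.68]. Speed limits (rad/s): [2.57, 2.57, 3.14, 3.14, 3.14, 3.14].

### API

Orientations are given as a unit quaternion [w, x, y, z].
In Python, from cell import robot, cams gives the robot as it stands.
- The arm moves only by the tool drive_tool, never from a script. Its argument "commands" is a list of rows, each a list of 5 numbers: the finger opening in mm, from 0 to 85.4, then the shift along the tool's x, y, z in units of 25 mm (1.0 is 25 mm), then the turn about the tool's z in rad. A call has 1 to 20 rows; each row is the pose to reach, as a shift and turn from the pose commanded when the call began, along the tool's axes at that moment; what a row does not reach only later rows make up. A row lasts 1/10 s, in which the tool goes at most 50 mm and 8.59 degrees, less where a joint would pass 70% of its speed; a pose out of reach is approached as far as the arm can. A call with a gripper value outside its range is refused whole. The fingers move at their own pace and stop on an object; the grip force is fixed at half the most. Time passes only in rows, so rows that repeat a pose let the fingers close. It gives the time, the measured TCP pose, the force, the opening and the grip force at its end, in the units of the state.
- robot.observe(): the state, without advancing time (a new reading comes with each control period).
- cams.capture(name): name is "scene" or "top"; returns the picture (400x640x3 uint8, blue, green, red); there is no depth.
- cams.camera_params(name): a dict with "mtx" (3x3 intrinsics, pixels), "cam_to_world" (4x4, takes a point from camera to world coordinates). Camera axes: x right, y up, looking along -z (the intrinsics and any distortion apply to the point x, -y, -z); pixel columns grow to the right and rows downward; lengths in m; the calibration is good to about 2 mm. A picture is of the moment at which its call begins. camera_params takes no time and is no camera call.
- robot.hand_in(): hands the job in; it is judged then, once.
The state is a dict: "time_s": time; "q": joint angles; "qd": joint speeds; "joint_efforts": joint torques, N m; "tcp_pos": TCP position; "tcp_rot": TCP orientation; "contact_force": force on the tool from outside, world axes, zero at the start; "wrist_torque": the same for the moment, N m; "grip_width": finger opening in m; "gripper_force": force on a finger pad.
Only numpy, scipy, OpenCV 4.12 (cv2) and the standard library are available. Lean on these libraries where they do the work, as an engineer would, in place of code of your own. Each camera call takes 0.05 s, during which the arm holds its last target. There are 200 camera calls.

### The job

Set out a potter's place on the tiled bench as you would lay a knife and fork either side of a plate: gently lay the wooden rib flat, halfway between the blue jug and the ochre bowl, and the steel scraper on the bowl's other side, in line with jug, rib and bowl and as far from the bowl as the rib is. Both tools lie crossways to the line through jug and bowl, either end foremost. Only when both are in place, press the desk bell's plunger right down to its stop to call the next pupil and let it spring back up; leave the jug, the bowl and everything else where they are.

Things in the scene. Friction and masses are not known exactly. Their poses are not given: they have to be found in the camera images.
- rib: Potter's rib, a flat medium-brown wooden oblong with round ends and a small dark dot near one end: 110 mm long (its x), 50 mm wide (its y), 12 mm thick, 60 g. Origin at the centre of its underside. Starts lying loose on the tiles; grip it across its 50 mm width.
- scraper: Scraper lying flat, 170 mm long along its x: dark wooden handle (24 mm wide, 18 mm high, from x = -85 to +23 mm), brass collar (x = +22 to +38 mm), square steel blade (60 mm wide, 4 mm thick, x = +25 to +85 mm). 110 g. Origin at the middle of its length, on its underside; grip it there or just behind, across the handle. The place of the scraper means the place of this middle point.
- jug: Upright blue plastic jug, 150 mm high, body 98 mm across at its widest, a loop handle reaching 91 mm from the axis on its -x side (roughly towards the robot) and a small lip at +x. Loose, 450 g. Origin on its axis, at the underside. Its y axis points along the line through the bowl (either way). A reference: not to be moved.
- bowl: Glazed ochre bowl, 120 mm across the rim, 55 mm high, loose, 400 g, about 280 mm from the jug, axis to axis. Origin on its axis, at the underside. A reference: not to be moved.
- bell_top (a point): Centre of the top of the bell's plunger head: a brass disc 28 mm across and 8 mm thick, on top of a silver dome 80 mm across on a black base 88 mm across. 66 mm above the bench when up, 58 mm when pressed to its stop. The bell is fixed to the bench.
- bell_plunger (a joint): Travel of the bell's plunger, m: 0 up, 0.008 fully down on its stop. A spring pushes it back up; about 2 N to start it, 5 N to hold it down.
- mug: Bystander: pale green mug, 80 mm across, 90 mm high, handle on its +y side. Origin under its centre.
- glaze_jar: Bystander: white jar with a green cap, 72 mm across, 100 mm high. Origin under its centre.
- clay_puck: Bystander: fired terracotta disc, 90 mm across, 50 mm high. Origin under its centre.
- rolling_pin: Bystander: wooden rolling pin lying along its x, 300 mm long, 48 mm thick. Origin under its middle.
- tray_drawer0_handle (a point): Bystander: middle of the steel bar handle of the shallow drawer in the low wooden case (400 mm wide, 75 mm high, 130 mm deep) at the back of the bench; the drawer would slide out towards the robot. To stay shut.
There are look-alikes about, which are no part of the job. Of the things that look like the rib, the larger one is meant.

How it is judged:
By the outcome, as a careful person would: the job done as asked, in the order asked, and still so for the second after the job is handed in, with the robot touching nothing.
It also fails if it takes over 72 s, if anything falls off the work surface, if the arm or the gripper's body presses on something with over 40 N, if the wrist force passes 120 N, or if a joint passes its speed limit or range.

## Working session

There is one attempt and no reset: what is moved stays moved. The work goes in short steps, Python scripts to look and compute and a tool call to move; the robot and the scene stay as the last step left them, time stands still between calls to the robot, and variables do not carry over. Pictures are saved under pics/ and viewed, at most 10 in all, crops included, and the job is handed in when it is done.

Besides the shell and the picture viewer there is one more tool, called after "Request:" as name([rows], argument=value, ...), one row to a line, values as JSON. drive_tool: Moves the arm, as the interface text tells. Its arguments: {"type":"object","properties":{"commands":{"type":"array","items":{"type":"array","items":{"type":"number"}}}},"required":["commands"]}

```bash
mkdir -p pics; python3 - <<'E'
from cell import robot,cams
import cv2
for n in("top","scene"):
    cv2.imwrite(f"pics/{n}0.png",cams.capture(n)); p=cams.camera_params(n); print(n,p)
print(robot.observe())
E
```

```text
top {'mtx': array([[505.63955806,   0.        , 318.43314687],
       [  0.        , 505.63955806, 198.4643558 ],
       [  0.        ,   0.        ,   1.        ]]), 'cam_to_world': array([[ 2.85620816e-02,  9.91387992e-01, -1.27804761e-01,
         3.48947239e-01],
       [-9.99590979e-01,  2.85122071e-02, -2.22010010e-03,
         7.69117437e-02],
       [ 1.44301524e-03,  1.27815897e-01,  9.91796861e-01,
         1.97295209e+00],
       [ 0.00000000e+00,  0.00000000e+00,  0.00000000e+00,
         1.00000000e+00]])}
scene {'mtx': array([[496.6836603 ,   0.        , 318.33798632],
       [  0.        , 496.6836603 , 198.63317645],
       [  0.        ,   0.        ,   1.        ]]), 'cam_to_world': array([[ 0.46629986, -0.5881065 ,  0.66082917,  1.60011325],
       [ 0.88447063,  0.32397762, -0.33578298, -0.46329318],
       [-0.01661771,  0.74105954,  0.67123364,  1.1206289 ],
       [ 0.        ,  0.        ,  0.        ,  1.        ]])}
{'time_s': 0.1, 'q': array([-1.26349981e+00,  3.07519918e-01,  1.50757083e+00, -3.55155595e-06,
        1.32841555e+00, -7.35084528e-02]), 'qd': array([-0.0012337 , -0.00104199, -0.00306197, -0.00081531, -0.00027571,
       -0.0007499 ]), 'joint_efforts': array([-3.02027720e-04, -4.58531320e+01, -2.52607834e+01, -1.36859235e-04,
        5.50739016e-03, -3.78285264e-06]), 'tcp_pos': array([ 0.21349534, -0.53323782,  0.2494501 ]), 'tcp_rot': array([-9.50091325e-04,  9.81927613e-01,  1.89254453e-01, -1.13303938e-04]), 'contact_force': array([-0.08442328,  0.64526554, -0.34298175]), 'wrist_torque': array([-0.03036624, -0.040265  , -0.04887301]), 'gripper_force': 0.0, 'grip_width': 0.08556098373964346}
```

View pics/top0.png

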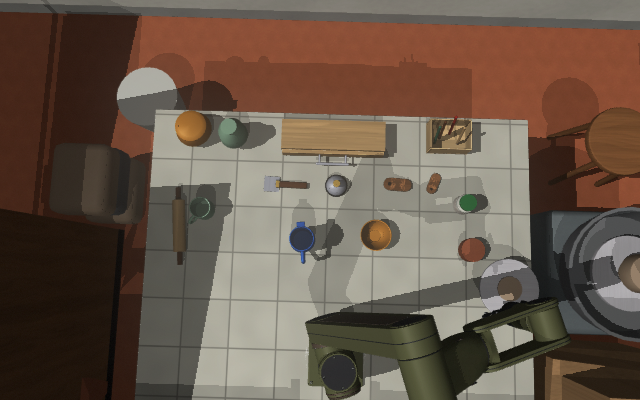

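View pics/scene0.png

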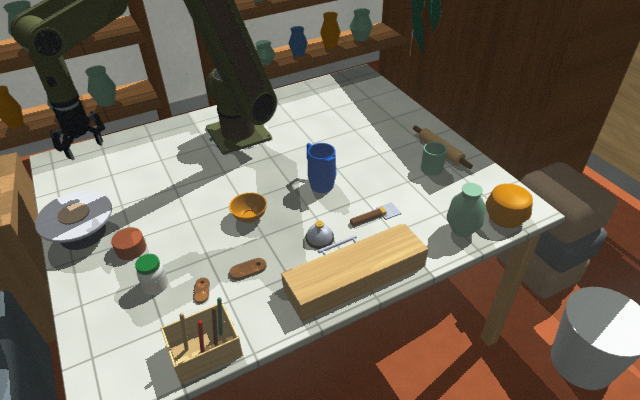

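The top view shows the jug at (302,238), bowl (376,235), bell (336,185), large rib (398,184), small look-alike (434,183) and scraper (287,184) with its blade to the left. In the scene view they are at: jug (321,168), bowl (248,207), bell (319,235), rib (248,268), scraper (375,215).

```bash
cat > h.py <<'E'
import cv2,numpy as np
from cell import robot,cams
P={n:cams.camera_params(n) for n in("top","scene")}
def ray(n,u,v):
    K=P[n]["mtx"];T=P[n]["cam_to_world"]
    d=np.array([(u-K[0,2])/K[0,0],-(v-K[1,2])/K[1,1],-1.]);return T[:3,3],T[:3,:3]@d
def onz(n,uv,z):
    o,d=ray(n,*uv);return o+d*(z-o[2])/d[2]
def proj(n,p):
    K=P[n]["mtx"];T=P[n]["cam_to_world"];c=T[:3,:3].T@(np.asarray(p)-T[:3,3])
    return K[0,0]*c[0]/-c[2]+K[0,2],K[1,1]*c[1]/c[2]+K[1,2]
def blobs(img,lo,hi,roi,minA=15):
    x0,y0,x1,y1=roi;h=cv2.cvtColor(img[y0:y1,x0:x1],cv2.COLOR_BGR2HSV)
    m=cv2.inRange(h,np.array(lo),np.array(hi))
    cs,_=cv2.findContours(m,cv2.RETR_EXTERNAL,cv2.CHAIN_APPROX_NONE,offset=(x0,y0))
    return sorted([c for c in cs if cv2.contourArea(c)>=minA],key=cv2.contourArea,reverse=True)
def wcont(n,c,z): return np.array([onz(n,p,z)[:2] for p in c.reshape(-1,2)])
def rect(w):
    (cx,cy),(a,b),t=cv2.minAreaRect((w*1000).astype(np.float32))
    if a<b:a,b,t=b,a,t+90
    return round(cx,1),round(cy,1),round(a,1),round(b,1),round(t%180,1)
E
python3 - <<'E'
from h import *
t=cv2.imread("pics/top0.png");s=cv2.imread("pics/scene0.png")
def show(n,img,name,lo,hi,roi,z):
    for c in blobs(img,lo,hi,roi)[:2]:
        w=wcont(n,c,z);e=cv2.minEnclosingCircle((w*1000).astype(np.float32))
        print(n,name,cv2.boundingRect(c),cv2.contourArea(c),"rect",rect(w),"circ",np.round(e[0],1),round(e[1],1))
br=((0,70,30),(22,255,200))
show("top",t,"rib",*br,(378,170,416,198),.012)
show("scene",s,"rib",*br,(220,250,275,290),.012)
show("top",t,"handle",*br,(272,174,316,196),.015)
show("scene",s,"handle",*br,(340,200,400,232),.015)
show("top",t,"jug",(105,100,30),(125,255,255),(280,215,325,270),.15)
show("scene",s,"jug",(105,100,30),(125,255,255),(290,130,345,200),.15)
show("top",t,"bowl",(8,120,60),(28,255,255),(355,210,398,258),.055)
show("scene",s,"bowl",(8,120,60),(28,255,255),(220,185,275,230),.055)
show("top",t,"bellhead",(10,90,60),(35,255,255),(322,172,350,198),.066)
show("scene",s,"bellhead",(10,90,60),(35,255,255),(305,215,335,250),.066)
a=cv2.resize(t[165:265,255:455],None,fx=4,fy=4,interpolation=cv2.INTER_CUBIC);cv2.imwrite("pics/tc.png",a)
a=cv2.resize(s[130:290,200:410],None,fx=3.7,fy=3.7,interpolation=cv2.INTER_CUBIC);cv2.imwrite("pics/sc.png",a)
E
```

```text
top rib (384, 178, 28, 14) 280.0 rect (667.6, -226.9, 106.8, 49.2, 85.2) circ [ 668.9 -226.9] 53.5
scene rib (230, 258, 36, 22) 461.0 rect (675.5, -226.7, 108.3, 55.0, 86.0) circ [ 675.6 -226.6] 54.3
top handle (276, 180, 31, 8) 142.5 rect (657.3, 190.5, 117.7, 27.8, 91.6) circ [653.3 190.3] 59.7
scene handle (350, 208, 36, 17) 171.5 rect (661.4, 189.8, 120.9, 32.2, 88.7) circ [661.6 189.8] 60.6
top jug (289, 222, 25, 41) 512.5 rect (429.9, 142.8, 131.2, 88.6, 155.1) circ [424.9 141.3] 72.6
scene jug (307, 143, 29, 50) 1177.0 rect (513.3, 101.1, 247.9, 88.3, 153.2) circ [505.7  87.2] 125.9
top bowl (361, 220, 31, 31) 517.5 rect (463.0, -140.8, 113.9, 113.6, 91.6) circ [ 464.1 -139. ] 58.8
scene bowl (229, 192, 38, 30) 792.0 rect (474.3, -138.4, 130.5, 116.4, 11.3) circ [ 476.2 -140.2] 67.9
top bellhead (333, 180, 7, 7) 29.0 rect (656.1, 15.8, 23.2, 23.0, 1.7) circ [656.5  14.7] 13.1
scene bellhead (315, 221, 9, 8) 39.0 rect (662.3, 13.2, 25.9, 25.8, 14.7) circ [664.   12.4] 15.4
```

View pics/tc.png

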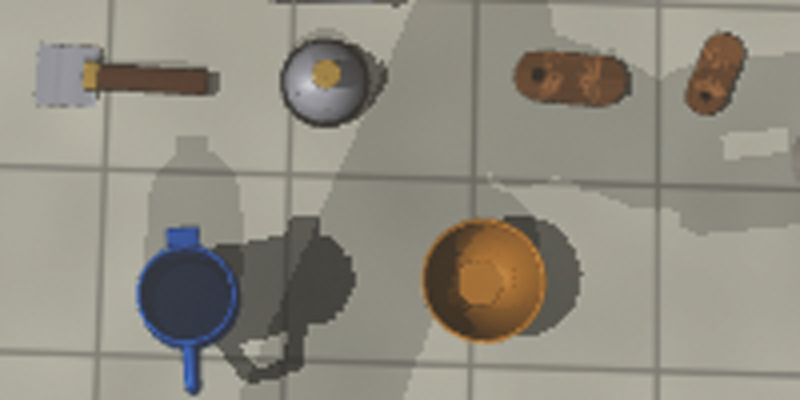

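View pics/sc.png

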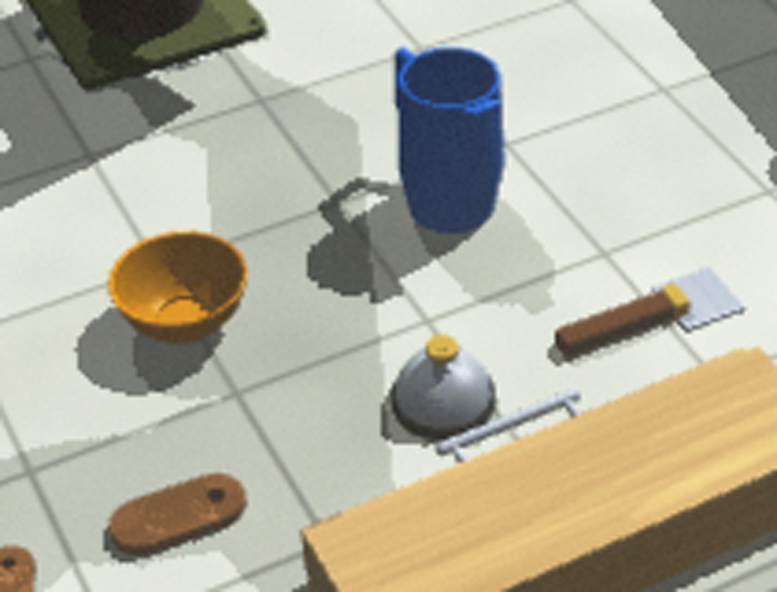

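The crops show the jug rim at about (301.6,238.6) in the full top view, the bowl rim at about (375.6,234.9), and the scraper blade pointing left (+y). The rib's dot end is also at +y.

```bash
python3 - <<'E'
from h import *
t=cv2.imread("pics/top0.png");s=cv2.imread("pics/scene0.png")
k=cv2.getStructuringElement(cv2.MORPH_ELLIPSE,(13,13))
def rim(lo,hi,roi,z):
    x0,y0,x1,y1=roi;m=np.zeros(t.shape[:2],np.uint8)
    m[y0:y1,x0:x1]=cv2.inRange(cv2.cvtColor(t[y0:y1,x0:x1],cv2.COLOR_BGR2HSV),np.array(lo),np.array(hi))
    c=max(cv2.findContours(m,cv2.RETR_EXTERNAL,cv2.CHAIN_APPROX_NONE)[0],key=cv2.contourArea)
    m[:]=0;cv2.drawContours(m,[c],-1,255,-1);m=cv2.morphologyEx(m,cv2.MORPH_OPEN,k)
    c=max(cv2.findContours(m,cv2.RETR_EXTERNAL,cv2.CHAIN_APPROX_NONE)[0],key=cv2.contourArea)
    w=wcont("top",c,z)*1000
    A=np.c_[2*w,np.ones(len(w))];x=np.linalg.lstsq(A,(w**2).sum(1),rcond=None)[0]
    e=cv2.fitEllipse(w.astype(np.float32));r=np.sqrt(x[2]+x[0]**2+x[1]**2)
    res=np.hypot(*(w-x[:2]).T)-r
    print(np.round(x[:2],1),"r",round(r,1),"res",np.round(res.std(),1),e[:2],cv2.boundingRect(c));return x[:2]
j=rim((100,80,20),(130,255,255),(280,215,325,270),.15);b=rim((8,120,40),(28,255,255),(355,210,398,258),.055)
print("dist",np.hypot(*(b-j)),"line deg",np.degrees(np.arctan2(*(b-j)[::-1])),"rib goal",(j+b)/2,"scr goal",b+(b-j)/2)
print("scene jug rim",onz("scene",(321.3,150.6),.15)*1e3,"bowl",onz("scene",(248,204.8),.055)*1e3)
print("drawer handle",onz("top",(335,163),.04))
# blade: bluish-grey
hs=cv2.cvtColor(t,cv2.COLOR_BGR2HSV)
for c in blobs(t,(100,10,90),(140,120,255),(258,170,285,198))[:2]: print("blade",rect(wcont("top",c,.004)),cv2.boundingRect(c))
print(hs[184,266:274],hs[184,255:262])
E
```

```text
[437.6 139.4] r 44.4 res 1.6 ((437.61236572265625, 139.32247924804688), (86.19265747070312, 91.82131958007812)) (289, 225, 25, 28)
[ 466.5 -153.5] r 47.2 res 5.3 ((466.5626220703125, -153.83175659179688), (80.62919616699219, 109.05731201171875)) (369, 220, 22, 30)
dist 294.25663165266883 line deg -84.36376864402031 rib goal [452.0246228   -7.04951941] scr goal [ 480.92421946 -299.88356556]
scene jug rim [442.92881762 139.46063384 150.        ] bowl [ 469.29532459 -138.76176572   55.        ]
drawer handle [0.73891505 0.0207969  0.04      ]
blade (656.6, 275.6, 51.9, 43.5, 1.7) (264, 177, 12, 14)
[[115  10 154]
 [120  10 155]
 [125  10 154]
 [125  10 150]
 [125  10 155]
 [115  10 156]
 [120   8 155]
 [120   8 154]] [[ 25  25 176]
 [ 28  23 174]
 [ 28  23 174]
 [ 24  23 174]
 [ 24  23 174]
 [ 26  22 174]
 [ 26  22 173]]
```

Request:
drive_tool([
  [70, 21.47, -4.61, 4, -1.112],
  [70, 21.47, -4.61, 4, -1.112],
  [70, 21.47, -4.61, 4, -1.112],
  [70, 21.47, -4.61, 4, -1.112],
  [70, 21.47, -4.61, 4, -1.112],
  [70, 21.47, -4.61, 4, -1.112],
  [70, 21.47, -4.61, 4, -1.112],
  [70, 21.47, -4.61, 4, -1.112],
  [70, 21.47, -4.61, 4, -1.112],
  [70, 21.47, -4.61, 4, -1.112],
  [70, 21.47, -4.61, 4, -1.112],
  [70, 21.47, -4.61, 4, -1.112],
  [70, 21.47, -4.61, 4, -1.112],
  [70, 21.47, -4.61, 4, -1.112],
  [70, 21.47, -4.61, 4, -1.112],
])

```text
time_s: 1.6
tcp_pos: [0.6677, -0.2286, 0.1506]
tcp_rot: [-0.0, 0.735, 0.678, -0.0]
contact_force: [-0.3, 0.2, -0.6]
grip_width: 0.0699
gripper_force: 0.0
```

Request:
drive_tool([
  [70, 0, 0, 1.8, 0],
  [70, 0, 0, 3.6, 0],
  [70, 0, 0, 4.6, 0],
  [70, 0, 0, 5.0, 0],
  [70, 0, 0, 5.25, 0],
  [70, 0, 0, 5.25, 0],
  [70, 0, 0, 5.25, 0],
  [70, 0, 0, 5.25, 0],
])

```text
time_s: 2.4
tcp_pos: [0.6704, -0.2279, 0.021]
tcp_rot: [0.002, 0.734, 0.679, 0.001]
contact_force: [-0.2, -0.2, 0.4]
grip_width: 0.0702
gripper_force: 0.0
```

Request:
drive_tool([
  [40, 0, 0, 0, 0],
  [40, 0, 0, 0, 0],
  [40, 0, 0, 0, 0],
  [40, 0, 0, 0, 0],
  [40, 0, 0, 0, 0],
  [40, 0, 0, 0, 0],
  [40, 0, 0, 0, 0],
  [40, 0, 0, 0, 0],
])

```text
time_s: 3.2
tcp_pos: [0.67, -0.2275, 0.0207]
tcp_rot: [0.001, 0.734, 0.679, 0.0]
contact_force: [-0.8, 1.1, 6.6]
grip_width: 0.0481
gripper_force: 62.2
```

Request:
drive_tool([
  [40, 0, 0, -0.5, 0],
  [40, 0, 0, -2, 0],
  [40, 0, 0, -4, 0],
  [40, 0, 0, -5, 0],
  [40, 1.2, -1.3, -5, 0.14],
  [40, 2.4, -2.7, -5, 0.28],
  [40, 3.6, -4.0, -5, 0.42],
  [40, 4.8, -5.4, -5, 0.56],
  [40, 6.0, -6.7, -5, 0.7],
  [40, 7.2, -8.1, -5, 0.84],
  [40, 8.36, -9.4, -5, 0.98],
  [40, 8.36, -9.4, -5, 1.12],
  [40, 8.36, -9.4, -5, 1.26],
  [40, 8.36, -9.4, -5, 1.398],
  [40, 8.36, -9.4, -5, 1.398],
  [40, 8.36, -9.4, -5, 1.398],
  [40, 8.36, -9.4, -5, 1.398],
])

```text
time_s: 4.9
tcp_pos: [0.4512, -0.0007, 0.1443]
tcp_rot: [0.0, 0.999, 0.048, 0.0]
contact_force: [-0.5, -0.9, -0.3]
grip_width: 0.0479
gripper_force: 62.1
```

```bash
python3 - <<'E'
from h import *
o=robot.observe();print(o["tcp_pos"],o["tcp_rot"],o["contact_force"],o["grip_width"])
s=cams.capture("scene");cv2.imwrite("pics/s1.png",cv2.resize(s[60:300,180:440],None,fx=2.5,fy=2.5,interpolation=cv2.INTER_CUBIC))
E
```

```text
[ 0.45120439 -0.00072315  0.14425355] [1.12787699e-05 9.98826048e-01 4.84408303e-02 1.11744149e-04] [-0.47585387 -0.9212536  -0.27451433] 0.04787996523556446
```

View pics/s1.png

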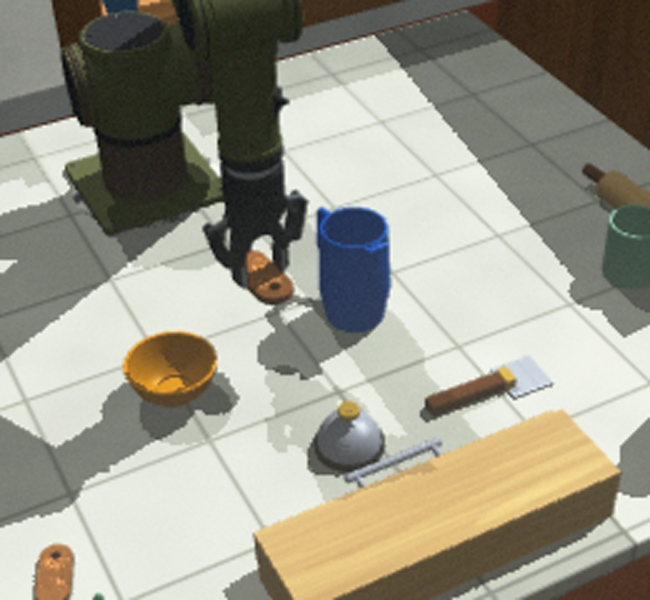

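The picture shows the rib held level at about (268,277) in the crop, dot end forward, between the untouched jug (355,268) and bowl (170,368).

Request:
drive_tool([
  [40, 0.06, 0.02, 1.5, 0],
  [40, 0.06, 0.02, 3, 0],
  [40, 0.06, 0.02, 4, 0],
  [40, 0.06, 0.02, 4.5, 0],
  [40, 0.06, 0.02, 4.7, 0],
  [40, 0.06, 0.02, 4.8, 0],
  [40, 0.06, 0.02, 4.88, 0],
  [40, 0.06, 0.02, 4.93, 0],
  [40, 0.06, 0.02, 4.96, 0],
  [40, 0.06, 0.02, 4.96, 0],
  [40, 0.06, 0.02, 4.96, 0],
])

```text
time_s: 6.05
tcp_pos: [0.4532, -0.0011, 0.0206]
tcp_rot: [0.0, 0.999, 0.047, 0.001]
contact_force: [0.3, -0.2, 3.6]
grip_width: 0.0482
gripper_force: 62.4
```

Request:
drive_tool([
  [70, 0, 0, 0, 0],
  [70, 0, 0, 0, 0],
  [70, 0, 0, 0, 0],
  [70, 0, 0, 0, 0],
  [70, 0, 0, -1, 0],
  [70, 0, 0, -3, 0],
  [70, 0, 0, -5, 0],
  [70, 0, 0, -7, 0],
  [70, 0, 0, -7.2, 0],
])

```text
time_s: 6.95
tcp_pos: [0.4568, -0.0014, 0.2061]
tcp_rot: [0.001, 0.999, 0.047, 0.006]
contact_force: [1.6, -0.1, -0.1]
grip_width: 0.0699
gripper_force: 0.0
```

Request:
drive_tool([
  [45, 8.97, -7.79, 0, -1.477],
  [45, 8.97, -7.79, 0, -1.477],
  [45, 8.97, -7.79, 0, -1.477],
  [45, 8.97, -7.79, 0, -1.477],
  [45, 8.97, -7.79, 0, -1.477],
  [45, 8.97, -7.79, 0, -1.477],
  [45, 8.97, -7.79, 0, -1.477],
  [45, 8.97, -7.79, 2, -1.477],
  [45, 8.97, -7.79, 3, -1.477],
  [45, 8.97, -7.79, 4, -1.477],
  [45, 8.97, -7.79, 4, -1.477],
  [45, 8.97, -7.79, 4, -1.477],
  [45, 8.97, -7.79, 4, -1.477],
])

```text
time_s: 8.25
tcp_pos: [0.6585, 0.2143, 0.1013]
tcp_rot: [0.001, 0.708, 0.707, 0.001]
contact_force: [0.0, 0.3, 0.3]
grip_width: 0.0451
gripper_force: 0.0
```

```bash
python3 - <<'E'
from h import *
t=cams.capture("top");s=cams.capture("scene");o=robot.observe();print(o["tcp_pos"],o["tcp_rot"])
br=((0,70,30),(22,255,200))
for n,i,r in(("top",t,(318,210,362,260)),("scene",s,(260,150,310,215))):
    for c in blobs(i,*br,r)[:1]: print(n,"rib",rect(wcont(n,c,.012)),cv2.boundingRect(c))
for c in blobs(t,(105,100,30),(125,255,255),(280,215,325,270))[:1]: print("jug",cv2.boundingRect(c),rect(wcont("top",c,.15)))
for c in blobs(t,(8,120,60),(28,255,255),(355,210,398,258))[:1]: print("bowl",cv2.boundingRect(c),rect(wcont("top",c,.055)))
cv2.imwrite("pics/t2.png",cv2.resize(t[165:265,255:455],None,fx=4,fy=4,interpolation=cv2.INTER_CUBIC))
E
```

```text
[0.65870009 0.21434075 0.10193951] [0.00083501 0.70722021 0.70699138 0.00143518]
top rib (453.7, -1.0, 108.8, 48.9, 6.2) (332, 223, 14, 29)
scene rib (461.1, -3.5, 114.8, 48.6, 7.1) (275, 189, 24, 22)
bowl (361, 220, 31, 31) (463.0, -140.8, 113.9, 113.6, 91.6)
```

View pics/t2.png

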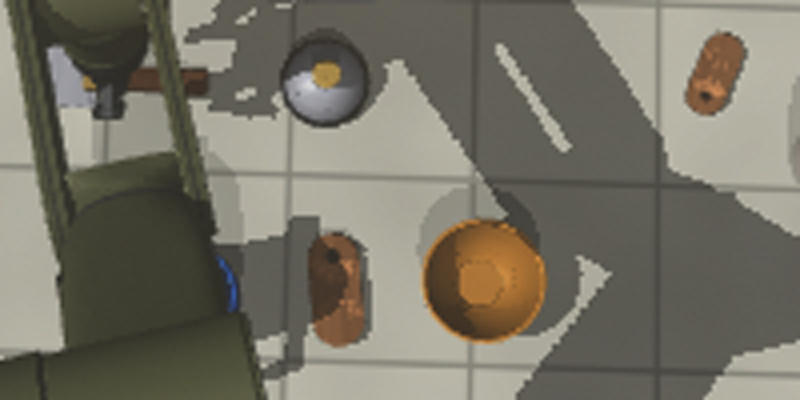

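The rib lies at crop (338,290), flat between jug and bowl, within about 2 mm of its goal; the bowl has not moved. Next is the scraper.

Request:
drive_tool([
  [45, 0, 0, 1.5, 0],
  [45, 0, 0, 2.4, 0],
  [45, 0, 0, 2.9, 0],
  [45, 0, 0, 3.16, 0],
  [45, 0, 0, 3.16, 0],
  [45, 0, 0, 3.16, 0],
  [45, 0, 0, 3.16, 0],
])

```text
time_s: 9.05
tcp_pos: [0.6586, 0.2144, 0.0225]
tcp_rot: [0.001, 0.707, 0.707, 0.001]
contact_force: [0.2, 0.4, 0.2]
grip_width: 0.0451
gripper_force: 0.0
```

Request:
drive_tool([
  [14, 0, 0, 0, 0],
  [14, 0, 0, 0, 0],
  [14, 0, 0, 0, 0],
  [14, 0, 0, 0, 0],
  [14, 0, 0, 0, 0],
  [14, 0, 0, 0, 0],
  [14, 0, 0, 0, 0],
  [14, 0, 0, 0, 0],
])

```text
time_s: 9.85
tcp_pos: [0.6582, 0.2143, 0.0223]
tcp_rot: [0.0, 0.707, 0.707, 0.001]
contact_force: [-0.8, 0.7, 5.8]
grip_width: 0.0225
gripper_force: 60.8
```

Request:
drive_tool([
  [14, 0, 0, -0.5, 0],
  [14, 0, 0, -2, 0],
  [14, 0, 0, -4, 0],
  [14, 0, 0, -6, 0],
  [14, 0, 0, -7, 0],
  [14, -1, -0.36, -7, 0.07],
  [14, -2.2, -0.8, -7, 0.17],
  [14, -3.6, -1.3, -7, 0.28],
  [14, -5.0, -1.8, -7, 0.39],
  [14, -6.4, -2.3, -7, 0.5],
  [14, -7.8, -2.8, -7, 0.61],
  [14, -9.2, -3.35, -7, 0.72],
  [14, -10.6, -3.85, -7, 0.83],
  [14, -12, -4.36, -7, 0.94],
  [14, -13.4, -4.87, -7, 1.05],
  [14, -14.8, -5.38, -7, 1.16],
  [14, -16.2, -5.9, -7, 1.27],
  [14, -17.6, -6.4, -7, 1.37],
  [14, -18.9, -6.87, -7, 1.44],
  [14, -19.73, -7.17, -7, 1.48],
])

```text
time_s: 11.85
tcp_pos: [0.4775, -0.2815, 0.1964]
tcp_rot: [0.0, 0.999, 0.044, -0.0]
contact_force: [-0.3, -0.2, -2.1]
grip_width: 0.0228
gripper_force: 59.9
```

Request:
drive_tool([
  [14, 0, 0, 0, 0],
  [14, 0, 0, 0, 0],
  [14, 0, 0, 2, 0],
  [14, 0, 0, 4, 0],
  [14, 0, 0, 4, 0],
  [14, 0, 0, 4, 0],
])

```text
time_s: 12.45
tcp_pos: [0.4785, -0.2779, 0.0959]
tcp_rot: [-0.001, 0.999, 0.047, -0.001]
contact_force: [0.1, -0.6, -0.1]
grip_width: 0.0224
gripper_force: 59.9
```

```bash
python3 - <<'E'
from h import *
s=cams.capture("scene");o=robot.observe();print(o["tcp_pos"],o["tcp_rot"],o["grip_width"],o["contact_force"])
cv2.imwrite("pics/s3.png",cv2.resize(s[60:300,100:400],None,fx=2.4,fy=2.4,interpolation=cv2.INTER_CUBIC))
E
```

```text
[ 0.47994807 -0.27909197  0.09743702] [3.34176672e-04 9.98915960e-01 4.65446148e-02 6.26500839e-04] 0.022294100570268056 [ 0.32265818  0.01726142 -1.66023007]
```

View pics/s3.png

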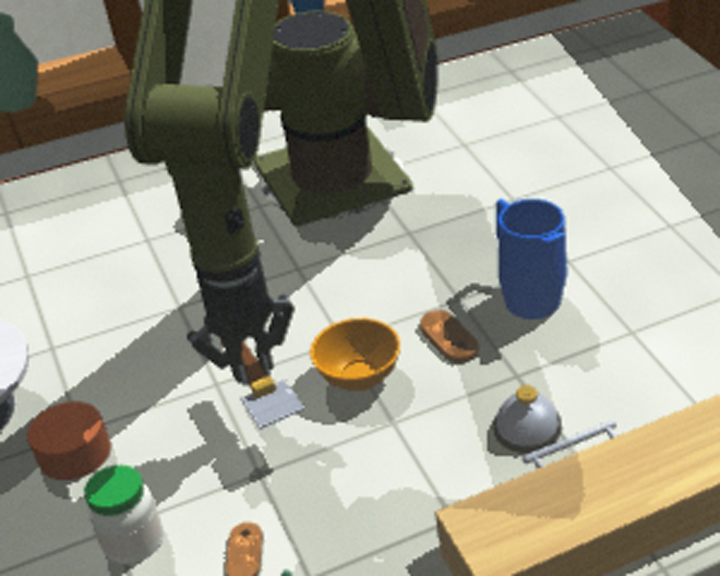

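The scraper is held with its blade pointing away from the robot (crop 270,403), beside the bowl; the jug, rib and bowl are undisturbed. Now I'll lower it.

Request:
drive_tool([
  [14, 0, 0, 1, 0],
  [14, 0, 0, 2, 0],
  [14, 0, 0, 2.5, 0],
  [14, 0, 0, 2.75, 0],
  [14, 0, 0, 2.88, 0],
  [14, 0, 0, 2.95, 0],
  [14, 0, 0, 3.0, 0],
  [14, 0, 0, 3.02, 0],
  [14, 0, 0, 3.02, 0],
  [14, 0, 0, 3.02, 0],
])

```text
time_s: 13.5
tcp_pos: [0.4795, -0.2798, 0.0223]
tcp_rot: [0.001, 0.999, 0.046, 0.001]
contact_force: [-2.3, 1.6, 6.8]
grip_width: 0.0226
gripper_force: 61.0
```

Request:
drive_tool([
  [45, 0, 0, 0, 0],
  [45, 0, 0, 0, 0],
  [45, 0, 0, 0, 0],
  [45, 0, 0, 0, 0],
  [45, 0, 0, 0, 0],
  [45, 0, 0, -1, 0],
  [45, 0, 0, -3, 0],
  [45, 0, 0, -5, 0],
  [45, 0, 0, -6, 0],
  [45, 0, 0, -6, 0],
])

```text
time_s: 14.5
tcp_pos: [0.4813, -0.2811, 0.1752]
tcp_rot: [0.003, 0.999, 0.046, 0.004]
contact_force: [0.4, -1.3, -0.3]
grip_width: 0.0447
gripper_force: 0.0
```

Request:
drive_tool([
  [0, 8.2, -11.06, 0, 0],
  [0, 8.2, -11.06, 0, 0],
  [0, 8.2, -11.06, 0, 0],
  [0, 8.2, -11.06, 0, 0],
  [0, 8.2, -11.06, 0, 0],
  [0, 8.2, -11.06, 0, 0],
  [0, 8.2, -11.06, 0, 0],
  [0, 8.2, -11.06, 0, 0],
  [0, 8.2, -11.06, 0, 0],
  [0, 8.2, -11.06, 0, 0],
  [0, 8.2, -11.06, 0, 0],
  [0, 8.2, -11.06, 0, 0],
])

```text
time_s: 15.7
tcp_pos: [0.6569, 0.0133, 0.1705]
tcp_rot: [0.0, 0.999, 0.045, -0.0]
contact_force: [-0.2, -0.7, -0.3]
grip_width: -0.0001
gripper_force: 0.0
```

```bash
python3 - <<'E'
from h import *
t=cams.capture("top");s=cams.capture("scene");o=robot.observe();print(o["tcp_pos"],o["tcp_rot"],o["grip_width"],o["contact_force"])
br=((0,70,30),(22,255,200))
for c in blobs(t,*br,(318,210,356,260))[:1]: print("rib",rect(wcont("top",c,.012)))
for c in blobs(t,*br,(399,205,430,265))[:2]: print("handle",rect(wcont("top",c,.015)),cv2.boundingRect(c))
for c in blobs(t,(100,7,90),(140,120,255),(395,195,435,240))[:2]: print("blade",rect(wcont("top",c,.004)),cv2.boundingRect(c))
for c in blobs(t,(105,100,30),(125,255,255),(280,215,325,270))[:1]: print("jug",cv2.boundingRect(c),rect(wcont("top",c,.15)))
for c in blobs(t,(8,120,60),(28,255,255),(355,210,398,258))[:1]: print("bowl",cv2.boundingRect(c),rect(wcont("top",c,.055)))
cv2.imwrite("pics/t4.png",cv2.resize(t[165:285,255:455],None,fx=4,fy=4,interpolation=cv2.INTER_CUBIC))
E
```

```text
[0.65718814 0.01362597 0.17077768] [4.56298606e-05 9.98983837e-01 4.50698130e-02 5.15058326e-05] 3.2989311688993434e-05 [-0.48497201  0.65047583  0.45396606]
handle (455.7, -280.5, 120.2, 24.4, 4.2) (407, 223, 9, 32)
blade (533.9, -275.1, 57.5, 55.5, 96.4) (402, 211, 15, 16)
jug (289, 222, 25, 38) (433.4, 141.6, 117.2, 88.3, 150.7)
bowl (361, 220, 31, 31) (463.0, -140.8, 113.9, 113.6, 91.6)
```

View pics/t4.png

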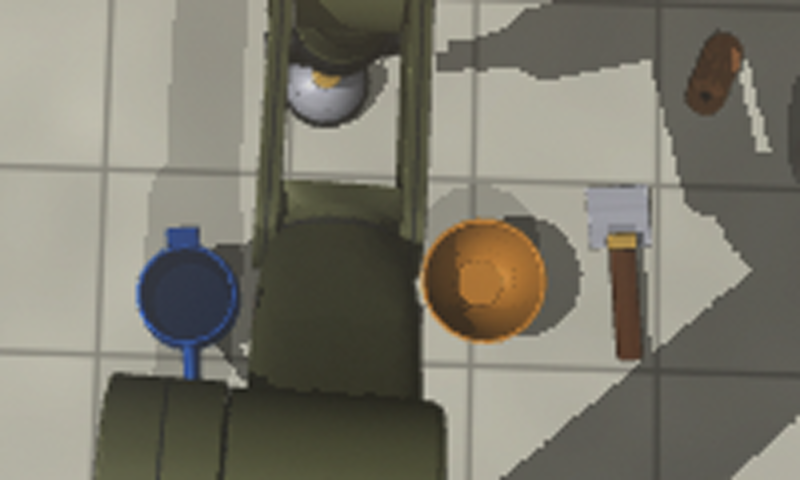

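The scraper lies at crop (625,270), blade away from the robot, with its middle at about (479,-279) mm. It is 139 mm from the bowl, the same as the rib; the jug and bowl have not shifted. Now the bell.

Request:
drive_tool([
  [0, 0.03, -0.02, 1.5, 0],
  [0, 0.03, -0.02, 3, 0],
  [0, 0.03, -0.02, 3.4, 0],
  [0, 0.03, -0.02, 3.55, 0],
  [0, 0.03, -0.02, 3.65, 0],
  [0, 0.03, -0.02, 3.65, 0],
  [0, 0.03, -0.02, 3.65, 0],
  [0, 0.03, -0.02, 3.65, 0],
])

```text
time_s: 16.6
tcp_pos: [0.6591, 0.0152, 0.0808]
tcp_rot: [0.0, 0.999, 0.046, 0.001]
contact_force: [-2.2, -0.4, 3.6]
grip_width: 0.0001
gripper_force: 1.7
```

Request:
drive_tool([
  [0, 0, 0, 0.08, 0],
  [0, 0, 0, 0.16, 0],
  [0, 0, 0, 0.2, 0],
  [0, 0, 0, 0.2, 0],
  [0, 0, 0, 0.2, 0],
  [0, 0, 0, 0.2, 0],
])

```text
time_s: 17.2
tcp_pos: [0.6592, 0.0152, 0.0769]
tcp_rot: [0.0, 0.999, 0.046, 0.001]
contact_force: [-4.5, -1.3, 16.0]
grip_width: 0.0
gripper_force: 8.0
```

16 N at 58 mm, so the plunger is on its stop. I'll let it spring back and retreat.

Request:
drive_tool([
  [0, 0, 0, 0.2, 0],
  [0, 0, 0, -0.2, 0],
  [0, 0, 0, -0.8, 0],
  [0, 0, 0, -2, 0],
  [0, 0, 0, -4, 0],
  [0, 0, 0, -6, 0],
  [0, 0, 0, -6, 0],
  [0, 0, 0, -6, 0],
  [0, 2, 0, -6, 0],
  [0, 2, 0, -6, 0],
  [0, 2, 0, -6, 0],
  [0, 2, 0, -6, 0],
])

```text
time_s: 18.4
tcp_pos: [0.7071, 0.02, 0.2223]
tcp_rot: [-0.0, 0.999, 0.046, -0.002]
contact_force: [0.2, 0.1, 0.6]
grip_width: -0.0003
gripper_force: 0.0
```

```bash
python3 - <<'E'
from h import *
s=cams.capture("scene");t=cams.capture("top");o=robot.observe();print(o["tcp_pos"],o["contact_force"])
cv2.imwrite("pics/s5.png",cv2.resize(s[60:300,100:420],None,fx=2.4,fy=2.4,interpolation=cv2.INTER_CUBIC))
E
```

```text
[0.70717438 0.01991742 0.22361438] [-0.06656615  0.48647879  0.17412448]
```

View pics/s5.png

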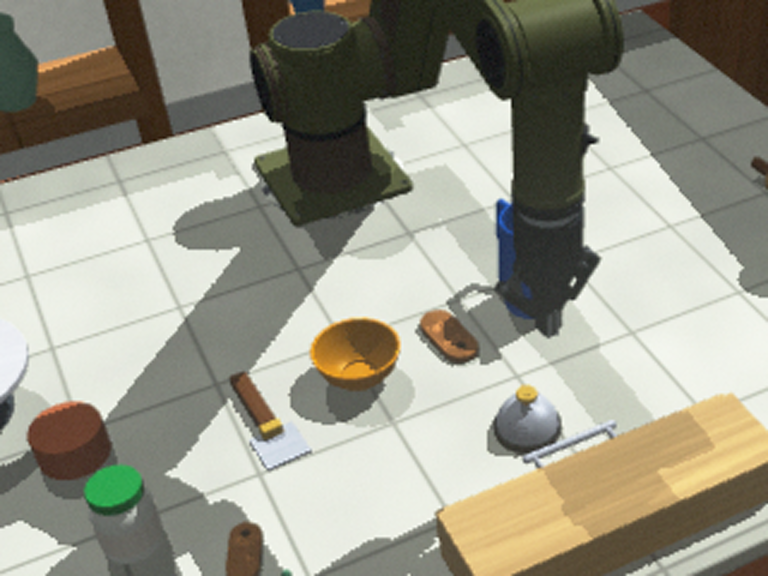

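The final view shows the rib (450,335), bowl (355,353) and scraper (270,420) in line. The bell plunger is back up (526,393), the arm is clear, and the drawer is shut.

```bash
python3 -c "
from cell import robot
print(robot.hand_in())"
```

```text
the job is handed in; nothing more can be done
None
```

I laid the rib and scraper crossways, each about 139 mm from the bowl by camera and within about 3 mm of the jug–bowl line, then pressed the bell to its stop and let it spring back; the job was handed in at about 18.5 s, with the jug, bowl and drawer undisturbed in the pictures.

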